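# Shut both latches of the first aid box on the stop bracket

## Task

Take the first aid box by the handle on its lid and push the open latch on its long side fully in against the upright face of the bent steel bracket. Then turn the box a quarter turn and push the latch on its short end fully in against the same bracket. Leave the box standing upright on the glass shelf, let go of it, and leave the amber bottle and the white cup standing where they are.

Things in the scene. Friction and masses are not known exactly. Their poses are not given: they have to be found in the camera images.
- aid_box: White plastic first aid box, loose, 0.25 to 0.5 kg, 80 mm (x) by 110 mm (y), 52 mm high to its grey lid. Handle: solid upright fin on the lid's centre, 14 mm thick (x), 70 mm long (y), from 52 to 84 mm above the underside. A push latch sticks out of the long side at +x and one out of the short end at +y; a green cross marks the -x side. Origin: centre of underside, z up. Stands on the shelf.
- latch_long (a joint): Push latch in the middle of the box's long +x side, in m: 0 fully out, 0.014 fully home; starts up to 0.003. Grey plate 44 mm wide, 22 high, its centre 29 mm above the box's underside. Outer face 60 mm from the box's vertical centre line at 0, 46 mm when home (then 6 mm proud of the wall). Slides straight in against 2.5 N friction, stays where left, no spring.
- latch_end (a joint): The same latch in the middle of the box's short +y end, in m: 0 fully out, 0.014 fully home; starts up to 0.003. Same plate, height and friction. Outer face 75 mm from the box's vertical centre line at 0, 61 mm when home.
- bracket: Bent bare steel bracket fixed on the frosted glass shelf (shelf top at z = 0.040 m, x 0.35 to 0.77, y -0.37 to 0.37): upright plate 80 mm wide, 70 high, 6 thick, its foot running 52 mm back behind it. Origin: bottom centre of the upright's front face, on the shelf top. -x points out of that flat face, roughly towards the robot; y along the face; z up.
- bottle: Amber glass bottle with a white cap, 50 mm in diameter, 100 mm high, standing loose near one side of the shelf; bystander. Origin: centre of its underside.
- cup: White plastic measuring cup, 52 mm across the rim, 60 mm high, standing loose near the other side of the shelf; bystander. Origin: centre of its underside.
There are look-alikes about, which are no part of the job. Leave any purple or yellow look-alike of the aid_box alone.

How it is judged (in metres and radians):
On the way, in this order (a step that is already met when the one before it is completed fails the run):
1. the long side's latch is pushed in at the bracket, that side facing the bracket within 15 degrees, the end latch still out (value of joint latch_long above 0.01 m and value of joint latch_end below 0.007 m and angle between the x axis of aid_box and the x axis of bracket, either way round below 0.26 rad and x of aid_box in the frame of bracket between -0.075 and 0 m and y of aid_box in the frame of bracket between -0.065 and 0.065 m), for 0.1 s.
2. after a quarter turn the end latch is pushed in at the bracket, that end facing the bracket within 15 degrees (value of joint latch_end above 0.01 m and angle between the y axis of aid_box and the x axis of bracket, either way round below 0.26 rad and x of aid_box in the frame of bracket between -0.09 and 0 m and y of aid_box in the frame of bracket between -0.065 and 0.065 m), for 0.1 s.
At the end, for the whole second after the job is handed in: Both latches are pushed in at least 10 of their 14 mm, and the first aid box stands upright (within 6 degrees) and still on the glass shelf, released (value of joint each of latch_long, latch_end above 0.01 m and angle between aid_box's own z axis and vertical below 0.1 rad and height (world z) of aid_box between 0.034 and 0.046 m and linear speed of aid_box below 0.02 m/s and contact force between the fingers and aid_box below 0.1 N); the robot touches nothing.
It fails at once if the amber bottle is shifted more than 30 mm or tipped (distance of bottle from where it was at the start of the episode above 0.03 m or angle between bottle's own z axis and vertical above 0.3 rad).
It fails at once if the white cup is shifted more than 30 mm or tipped (distance of cup from where it was at the start of the episode above 0.03 m or angle between cup's own z axis and vertical above 0.3 rad).
It also fails if it takes over 48 s, if anything falls off the work surface, if the arm or the gripper's body presses on something with over 40 N, if the wrist force passes 120 N, or if a joint passes its speed limit or range.

## Robot

A 6-joint arm with a two-finger parallel gripper is mounted at the origin on the work surface. World frame = base frame: x ahead of the robot, y to its left, z up, the work surface at z = 0. Lengths are in m, angles in degrees, forces in N, time in s.
With the tool pointing down it reaches from about 0.35 to 0.875 m from the base axis. Payload 4.2 kg.
Tool frame: the origin (TCP) lies midway between the tips of the shut fingers; the grasp point (between the pads) lies 19 mm behind it; z points along the fingers, y is the line along which they close (so a half turn about z gives the same grasp; the last joint's range is limited). The gripper opens to 87 mm and grips with 3 to 60 N. Pads are 19 mm wide; open, the fingers measure 117 mm over their backs; the gripper's body (75 mm by 190 mm) begins 51 mm behind the grasp point.
Start: joints at [88.384, 22.042, 0.453, 0, -68.411, -14.817], TCP at [0.177, 0.599, 0.223] pointing down, gripper open.
Joint ranges: [-179.83, 179.83], [-69.29, 118.12], [-61.27, 80.66], [-181.25, 117.63], [-171.15, -9.14], [-177.46, 177.46]. Speed limits (degrees/s): [159.86, 159.86, 180, 180, 180, 180].

## Interface

Orientations are given as a 3x3 rotation matrix whose columns are the frame's x, y, z axes.
In Python, from station import * gives the robot as it stands. The module is installed in compiled form; this text tells all that it offers.
- The arm moves only by the tool servo_tool, never from a script. Its argument "deltas" is a list of rows, each an object of numbers: "tx", "ty", "tz": the shift along the tool's x, y, z in mm; "ax", "ay", "az": the turn, a rotation vector about the tool's x, y, z in rad; "claw": the finger opening in mm, from 0 to 87. In form: [{"tx": .., "ty": .., "tz": .., "ax": .., "ay": .., "az": .., "claw": ..}, ...]. A call has 1 to 12 rows; each row is the pose to reach, as a shift and turn from the pose commanded when the call began, along the tool's axes at that moment; what a row does not reach only later rows make up. A row lasts 1/12 s, in which the tool goes at most 41.7 mm and 7.16 degrees, less where a joint would pass 70% of its speed; a pose out of reach is approached as far as the arm can. A call with a gripper value outside its range is refused whole. The fingers move at their own pace and stop on an object; the grip force is fixed at half the most. Time passes only in rows, so rows that repeat a pose let the fingers close. It gives the time, the measured TCP pose, the force, the opening and the grip force at its end, in the units of the state.
- sense(): the state, without advancing time (a new reading comes with each control period).
- capture(name): name is "side" or "top"; returns the picture (384x512x3 uint8, blue, green, red); there is no depth.
- calibration(name): a dict with "fx", "fy", "cx", "cy" (pixels), "dist" ([k1, k2, p1, p2, k3] as OpenCV has them; the pictures are not rectified), "cam_to_world" (4x4, takes a point from camera to world coordinates). Camera axes: x right, y down, z forward; pixel columns grow to the right and rows downward; lengths in m; the calibration is good to about 2 mm. A picture is of the moment at which its call begins. calibration takes no time and is no camera call.
- finish_job(): hands the job in; it is judged then, once.
Trained networks look in the newest picture that a camera, given by its name, has taken for a name from the list of things; names that differ only in an ending like _2 or _b are one class to them, and where a whole thing is asked for, a point or a joint stands for the part that bears it (a point fixed in the world has none). Each returns a list of dicts, best first, with "confidence" (0 to 1); they miss things now and then, are a little off and sometimes report something else, mostly with a low value. They report only what shows in the picture. A call takes as long as a camera call. They do not tell look-alikes from the thing itself.
- recognise(label, camera): "xyz" ([x, y, z] in m, in the coordinates of the camera as it stood for that picture, good to about 4 mm: the middle of the surface that is visible of it).
- trace(label, camera): "mask" (384x512 bool, what is visible of it).
The state is a dict: "time_s": time; "joints": joint angles; "joint_velocities": joint speeds; "effort": joint torques, N m; "tcp_pos": TCP position; "ee_rot": TCP orientation; "wrist_force": force on the tool from outside, world axes, zero at the start; "moment": the same for the moment, N m; "gripper_width": opening from 0.0 (shut) to 1.0 (fully open); "gripper_force": force on a finger pad.
Only numpy, scipy, OpenCV 4.12 (cv2) and the standard library are available. Lean on these libraries where they do the work, as an engineer would, in place of code of your own. Each camera call takes 0.05 s, during which the arm holds its last target. There are 200 camera calls.

## Working session

There is one attempt and no reset: what is moved stays moved. The work goes in short steps, Python scripts to look and compute and a tool call to move; the robot and the scene stay as the last step left them, time stands still between calls to the robot, and variables do not carry over. Pictures are saved under pics/ and viewed, at most 10 in all, crops included, and the job is handed in when it is done.

Besides the shell and the picture viewer there is one more tool, called after ">>>" as name([rows], argument=value, ...), one row to a line, values as JSON. servo_tool: Moves the arm, as the interface text tells. Its arguments: {"type":"object","properties":{"deltas":{"type":"array","items":{"type":"object","properties":{"tx":{"type":"number"},"ty":{"type":"number"},"tz":{"type":"number"},"ax":{"type":"number"},"ay":{"type":"number"},"az":{"type":"number"},"claw":{"type":"number"}}}}},"required":["deltas"]}

```bash
mkdir -p pics
cat > h.py <<'E'
from station import *
import numpy as np, cv2
def world(cam,p):
    T=np.array(calibration(cam)["cam_to_world"]); return T[:3,:3]@np.array(p)+T[:3,3]
def pix2z(cam,uv,z):
    c=calibration(cam);K=np.array([[c["fx"],0,c["cx"]],[0,c["fy"],c["cy"]],[0,0,1]])
    n=cv2.undistortPoints(np.array(uv,float).reshape(-1,1,2),K,np.array(c["dist"]))[:,0]
    T=np.array(c["cam_to_world"]);d=np.c_[n,np.ones(len(n))]@T[:3,:3].T;o=T[:3,3]
    return o+d*((z-o[2])/d[:,2])[:,None]
def proj(cam,P):
    c=calibration(cam);K=np.array([[c["fx"],0,c["cx"]],[0,c["fy"],c["cy"]],[0,0,1]])
    W=np.linalg.inv(np.array(c["cam_to_world"]))
    return cv2.projectPoints(np.array(P,float).reshape(-1,1,3),cv2.Rodrigues(W[:3,:3])[0],W[:3,3],K,np.array(c["dist"]))[0][:,0]
E
python3 - <<'E'
from h import *
np.set_printoptions(precision=4,suppress=True)
for c in("top","side"):
    im=capture(c); cv2.imwrite(f"pics/{c}0.png",im)
    print(c,np.array(calibration(c)["cam_to_world"])[:3,3])
    for l in("aid_box","bracket","bottle","cup"):
        for r in recognise(l,c)[:4]: print(c,l,round(r["confidence"],2),world(c,r["xyz"]))
s=sense();print(s["time_s"],s["tcp_pos"],s["ee_rot"])
a=cv2.imread("pics/top0.png");cv2.imwrite("pics/top0b.png",cv2.resize(a,(800,600),interpolation=cv2.INTER_CUBIC))
a=cv2.imread("pics/side0.png");cv2.imwrite("pics/side0b.png",cv2.resize(a,(800,600),interpolation=cv2.INTER_CUBIC))
E
```

```text
top [ 0.354  -0.0082  1.0126]
top aid_box 0.78 [0.1716 0.2991 0.0526]
top aid_box 0.65 [0.455  0.0902 0.0948]
top aid_box 0.62 [ 0.2034 -0.2792  0.0517]
top bracket 0.84 [ 0.6453 -0.0116  0.0441]
top bottle 0.92 [0.4731 0.3114 0.1063]
top cup 0.88 [ 0.569  -0.3234  0.0735]
top cup 0.19 [0.4751 0.3135 0.1029]
side [-0.4512 -0.9796  0.8676]
side aid_box 0.88 [ 0.178  -0.3079  0.0538]
side aid_box 0.79 [0.1808 0.2959 0.059 ]
side aid_box 0.76 [0.4384 0.0606 0.0864]
side bracket 0.82 [ 0.6307 -0.0217  0.0762]
side bracket 0.47 [0.4374 0.0627 0.0869]
side bottle 0.68 [0.4647 0.2971 0.0878]
side cup 0.82 [ 0.5502 -0.3221  0.0808]
0.5 [0.1767 0.5995 0.2225] [[ 0.9592 -0.2829 -0.0001]
 [-0.2829 -0.9592 -0.    ]
 [-0.0001  0.     -1.    ]]
```

View pics/top0b.png

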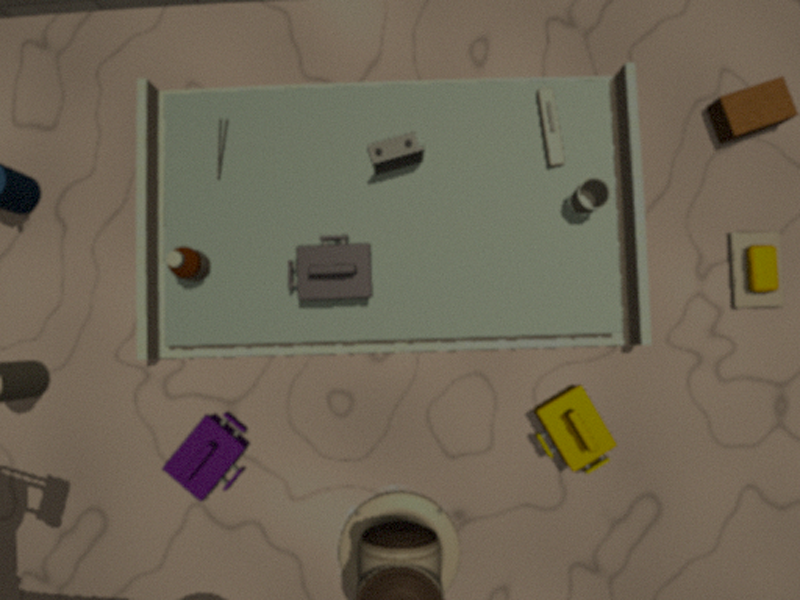

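View pics/side0b.png

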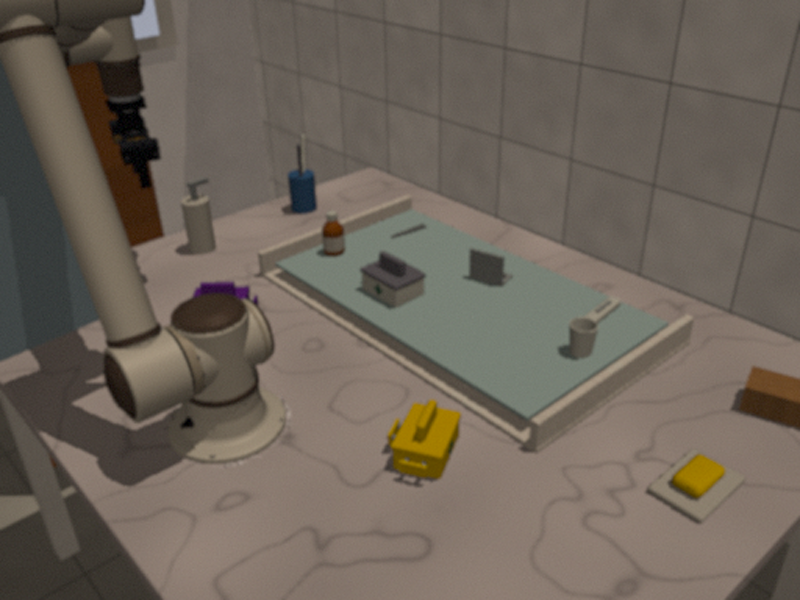

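```bash
cat > fit.py <<'E'
from h import *
from scipy.optimize import minimize
def cub(x0,x1,y0,y1,z0,z1): return [(x,y,z) for x in(x0,x1) for y in(y0,y1) for z in(z0,z1)]
def box(le=.0015,ll=.0015,fin=True):
    p=[cub(-.04,.04,-.055,.055,0,.052)]
    p+=[cub(-.007,.007,-.035,.035,.052,.084)]
    p+=[cub(.054-ll,.060-ll,-.022,.022,.018,.040),cub(-.022,.022,.069-le,.075-le,.018,.040)]
    p+=[cub(.04,.06-ll,-.006,.006,.024,.034),cub(-.006,.006,.055,.075-le,.024,.034)]
    return p
brk=[cub(0,.006,-.04,.04,0,.07),cub(0,.052,-.04,.04,0,.006)]
def place(parts,q,z=.04):
    c,s=np.cos(q[2]),np.sin(q[2]);R=np.array([[c,-s,0],[s,c,0],[0,0,1]])
    return [np.array(p)@R.T+[q[0],q[1],z] for p in parts]
def sil(cam,W,up=4):
    m=np.zeros((384*up,512*up),np.uint8)
    for p in W: cv2.fillConvexPoly(m,cv2.convexHull(np.round((proj(cam,p)+.5)*up*16-8).astype(np.int32)),1,shift=4)
    return m
def fit(parts,q0,masks):
    up=4;M={c:cv2.resize(m.astype(np.uint8),None,fx=up,fy=up,interpolation=0) for c,m in masks.items()}
    def f(v):
        q=np.array(q0)+np.array(v)*[.01,.01,.1]; W=place(parts,q);r=0
        for c in M:
            s=sil(c,W); r-= (s&M[c]).sum()/(s|M[c]).sum()
        return r
    b=min((minimize(f,[a,d,y],method="Nelder-Mead",options=dict(initial_simplex=np.array([a,d,y])+np.array([[0,0,0],[1,0,0],[0,1,0],[0,0,1]]))) for a,d,y in((0,0,0),(.5,-.5,1),(-.5,.5,-1))),key=lambda r:r.fun)
    return np.array(q0)+b.x*[.01,.01,.1],b.fun
def best(label,cam,near):
    rs=[r["mask"] for r in trace(label,cam) if r["mask"].any()]
    return min(rs,key=lambda m:np.hypot(*(np.argwhere(m).mean(0)[::-1]-proj(cam,near)[0])))
def overlay(cam,im,Ws,fn,crop,k):
    x,y,w,h=crop;o=cv2.resize(im[y:y+h,x:x+w],None,fx=k,fy=k,interpolation=cv2.INTER_CUBIC)
    for W in Ws:
        for p in W:
            hull=cv2.convexHull(proj(cam,p).astype(np.float32))
            cv2.polylines(o,[np.round((hull-[x,y]+.5)*k).astype(np.int32)],True,(0,0,255),1)
    cv2.imwrite(fn,o); return o
E
python3 - <<'E'
from fit import *
np.set_printoptions(precision=4,suppress=True)
im={c:capture(c) for c in("top","side")}
mb={c:best("aid_box",c,[.45,.075,.08]) for c in im}
mk={c:best("bracket",c,[.64,-.015,.06]) for c in im}
for n,P,q,m in(("box",box(),[.45,.075,0],mb),("brk",brk,[.62,-.015,0.1],mk)):
    for cs in(("top",),("side",),("top","side")):
        r=fit(P,q,{c:m[c] for c in cs}); print(n,cs,r)
    if n=="box": qb=r[0]
    else: qk=r[0]
Ws=[place(box(),qb),place(brk,qk)]
a=overlay("top",im["top"],Ws,"pics/a.png",(175,70,110,135),4.4)
b=overlay("side",im["side"],Ws,"pics/b.png",(220,145,115,60),4.4)
o=np.zeros((600,800,3),np.uint8);
a=a[:600];b=cv2.resize(b,(315,int(b.shape[0]*315/b.shape[1])));o[:a.shape[0],:a.shape[1]]=a;o[:b.shape[0],485:800]=b;cv2.imwrite("pics/ov.png",o)
E
```

```text
Traceback (most recent call last):
  File "fit.py", line 29, in best
    return min(rs,key=lambda m:np.hypot(*(np.argwhere(m).mean(0)[::-1]-proj(cam,near)[0])))
ValueError: min() iterable argument is empty
```

```bash
cat >> fit.py <<'E'
def best(label,cam,near,tries=4):
    for _ in range(tries):
        rs=[(np.hypot(*(np.argwhere(r["mask"]).mean(0)[::-1]-proj(cam,near)[0])),i,r["mask"]) for i,r in enumerate(trace(label,cam)) if r["mask"].any()]
        rs=[r for r in rs if r[0]<25]
        if rs: return min(rs)[2]
        capture(cam)
    print("miss",label,cam)
E
cat > look.py <<'E'
from fit import *
np.set_printoptions(precision=4,suppress=True)
im={c:capture(c) for c in("top","side")}
mb={c:best("aid_box",c,[.45,.075,.08]) for c in im}
mk={c:best("bracket",c,[.64,-.015,.06]) for c in im}
for n,P,q,m in(("box",box(),[.45,.075,0],mb),("brk",brk,[.62,-.015,0.1],mk)):
    m={c:v for c,v in m.items() if v is not None}
    for cs in [(c,) for c in m]+[tuple(m)]:
        r=fit(P,q,{c:m[c] for c in cs}); print(n,cs,r)
    if n=="box": qb=r[0]
    else: qk=r[0]
Ws=[place(box(),qb),place(brk,qk)]
a=overlay("top",im["top"],Ws,"pics/a.png",(175,70,110,135),4.4)
b=overlay("side",im["side"],Ws,"pics/b.png",(220,145,115,60),4.4)
o=np.zeros((600,800,3),np.uint8);
a=a[:600];b=cv2.resize(b,(315,int(b.shape[0]*315/b.shape[1])));o[:a.shape[0],:a.shape[1]]=a;o[:b.shape[0],485:800]=b;cv2.imwrite("pics/ov.png",o)
E
python3 look.py
```

```text
box ('top',) (array([0.4593, 0.0886, 0.0173]), np.float64(-0.9225368137047752))Traceback (most recent call last):
  File "look.py", line 9, in <module>
    r=fit(P,q,{c:m[c] for c in cs}); print(n,cs,r)
  File "fit.py", line 25, in fit
    b=min((minimize(f,[a,d,y],method="Nelder-Mead",options=dict(initial_simplex=np.array([a,d,y])+np.array([[0,0,0],[1,0,0],[0,1,0],[0,0,1]]))) for a,d,y in((0,0,0),(.5,-.5,1),(-.5,.5,-1))),key=lambda r:r.fun)
  File "fit.py", line 25, in <genexpr>
    b=min((minimize(f,[a,d,y],method="Nelder-Mead",options=dict(initial_simplex=np.array([a,d,y])+np.array([[0,0,0],[1,0,0],[0,1,0],[0,0,1]]))) for a,d,y in((0,0,0),(.5,-.5,1),(-.5,.5,-1))),key=lambda r:r.fun)
           ~~~~~~~~^^^^^^^^^^^^^^^^^^^^^^^^^^^^^^^^^^^^^^^^^^^^^^^^^^^^^^^^^^^^^^^^^^^^^^^^^^^^^^^^^^^^^^^^^^^^^^^^^^^^^^^^^^^^^^^^^^^^^^^^^^^^
    res = _minimize_neldermead(fun, x0, args, callback, bounds=bounds,
                               **options)
    fxr = func(xr)
    fx = function(np.copy(x), *(wrapper_args + args))
  File "fit.py", line 23, in f
    s=sil(c,W); r-= (s&M[c]).sum()/(s|M[c]).sum()
  File "fit.py", line 16, in sil
    for p in W: cv2.fillConvexPoly(m,cv2.convexHull(np.round((proj(cam,p)+.5)*up*16-8).astype(np.int32)),1,shift=4)
                                                              ~~~~^^^^^^^
  File "h.py", line 11, in proj
    c=calibration(cam);K=np.array([[c["fx"],0,c["cx"]],[0,c["fy"],c["cy"]],[0,0,1]])
ValueError: time passes only in moves, steps and waits
```

```bash
sed -i 's/^import numpy as np, cv2/import numpy as np, cv2, functools\ncalibration=functools.lru_cache(None)(calibration)/' h.py
echo 'print("t",sense()["time_s"])' >> look.py; python3 look.py
```

```text
box ('top',) (array([0.461 , 0.0885, 0.019 ]), np.float64(-0.9051099654114729))
box ('side',) (array([ 0.4567,  0.0873, -0.0559]), np.float64(-0.934029252897979))
box ('top', 'side') (array([0.4595, 0.088 , 0.006 ]), np.float64(-1.8207984562141197))
brk ('top',) (array([ 0.6282, -0.017 ,  0.2389]), np.float64(-0.9002373128879153))
brk ('side',) (array([ 0.6263, -0.0191,  0.2633]), np.float64(-0.9479687299756504))
brk ('top', 'side') (array([ 0.6274, -0.0175,  0.2433]), np.float64(-1.837749091058678))
t 1.5
```

View pics/ov.png

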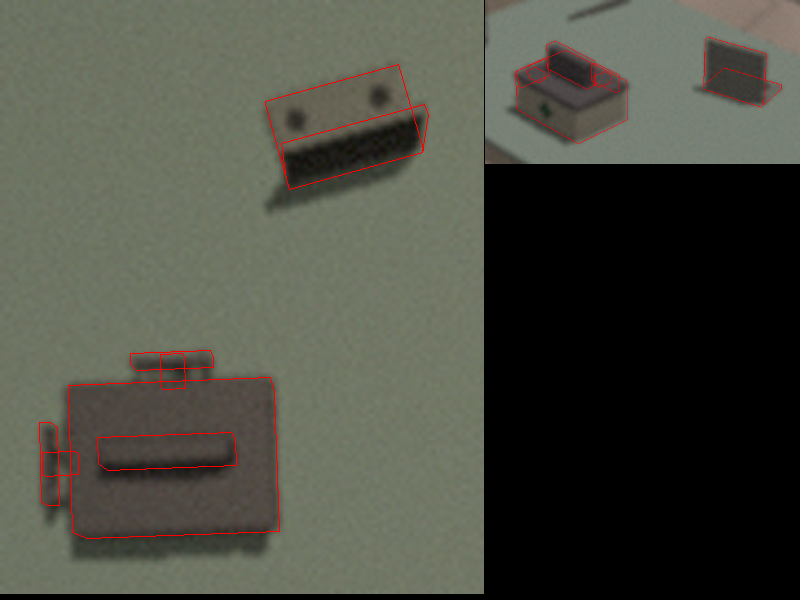

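```bash
cat > go.py <<'E'
import sys
from h import *
from scipy.spatial.transform import Rotation as Ro
# box frame target: x y z(tcp) theta(box yaw, rad)
x,y,z,th=map(float,sys.argv[1:5]);s=sense();R=np.array(s["ee_rot"]);p=np.array(s["tcp_pos"])
ps=th-np.pi/2;c,n=np.cos(ps),np.sin(ps);T=np.array([[c,n,0],[n,-c,0],[0,0,-1]])
print(s["time_s"],p.round(4),"mm",(R.T@(np.array([x,y,z])-p)*1000).round(1),"rad",Ro.from_matrix(R.T@T).as_rotvec().round(4),"F",np.round(s["wrist_force"],1),"grip",round(s["gripper_width"]*87,1),round(s["gripper_force"],1),"theta",round(np.arctan2(R[1,0],R[0,0])+np.pi/2,4))
E
python3 go.py .459 .088 .19 .015
```

```text
1.5 [0.1768 0.5995 0.2225] mm [415.4 410.7  32.5] rad [ 0.    -0.     1.269] F [0.5 0.  0.1] grip 86.6 0.0 theta 1.284
```

>>> servo_tool([
  {"tx": 415,"ty": 411,"tz": 32,"az": 1.269,"claw": 50},
  {"tx": 415,"ty": 411,"tz": 32,"az": 1.269,"claw": 50},
  {"tx": 415,"ty": 411,"tz": 32,"az": 1.269,"claw": 50},
  {"tx": 415,"ty": 411,"tz": 32,"az": 1.269,"claw": 50},
  {"tx": 415,"ty": 411,"tz": 32,"az": 1.269,"claw": 50},
  {"tx": 415,"ty": 411,"tz": 32,"az": 1.269,"claw": 50},
  {"tx": 415,"ty": 411,"tz": 32,"az": 1.269,"claw": 50},
  {"tx": 415,"ty": 411,"tz": 32,"az": 1.269,"claw": 50},
  {"tx": 415,"ty": 411,"tz": 32,"az": 1.269,"claw": 50},
  {"tx": 415,"ty": 411,"tz": 32,"az": 1.269,"claw": 50},
  {"tx": 415,"ty": 411,"tz": 32,"az": 1.269,"claw": 50},
  {"tx": 415,"ty": 411,"tz": 32,"az": 1.269,"claw": 50},
])

```text
schema error: expected keys tx, ty, tz, ax, ay, az, claw
```

```bash
python3 go.py .459 .088 .19 .015
```

```text
1.5 [0.1768 0.5995 0.2225] mm [415.4 410.7  32.5] rad [ 0.    -0.     1.269] F [0.5 0.  0.1] grip 86.6 0.0 theta 1.284
```

>>> servo_tool([
  {"tx": 415,"ty": 411,"tz": 32,"ax": 0,"ay": 0,"az": 1.269,"claw": 50},
  {"tx": 415,"ty": 411,"tz": 32,"ax": 0,"ay": 0,"az": 1.269,"claw": 50},
  {"tx": 415,"ty": 411,"tz": 32,"ax": 0,"ay": 0,"az": 1.269,"claw": 50},
  {"tx": 415,"ty": 411,"tz": 32,"ax": 0,"ay": 0,"az": 1.269,"claw": 50},
  {"tx": 415,"ty": 411,"tz": 32,"ax": 0,"ay": 0,"az": 1.269,"claw": 50},
  {"tx": 415,"ty": 411,"tz": 32,"ax": 0,"ay": 0,"az": 1.269,"claw": 50},
  {"tx": 415,"ty": 411,"tz": 32,"ax": 0,"ay": 0,"az": 1.269,"claw": 50},
  {"tx": 415,"ty": 411,"tz": 32,"ax": 0,"ay": 0,"az": 1.269,"claw": 50},
  {"tx": 415,"ty": 411,"tz": 32,"ax": 0,"ay": 0,"az": 1.269,"claw": 50},
  {"tx": 415,"ty": 411,"tz": 32,"ax": 0,"ay": 0,"az": 1.269,"claw": 50},
  {"tx": 415,"ty": 411,"tz": 32,"ax": 0,"ay": 0,"az": 1.269,"claw": 50},
  {"tx": 415,"ty": 411,"tz": 32,"ax": 0,"ay": 0,"az": 1.269,"claw": 50},
])

```text
time_s: 2.5
tcp_pos: [0.4182, 0.1604, 0.1957]
ee_rot: [[0.015, -1.0, 0.001], [-1.0, -0.015, 0.001], [-0.001, -0.001, -1.0]]
wrist_force: [0.9, 0.8, -0.0]
gripper_width: 0.575
gripper_force: 0.0
```

```bash
python3 go.py .459 .088 .19 .015
```

```text
2.5 [0.4182 0.1604 0.1957] mm [ 73.  -39.7   5.6] rad [-0.0011  0.0008 -0.0002] F [ 0.9  0.8 -0. ] grip 50.0 0.0 theta 0.0148
```

>>> servo_tool([
  {"tx": 73,"ty": -40,"tz": 6,"ax": 0,"ay": 0,"az": 0,"claw": 50},
  {"tx": 73,"ty": -40,"tz": 6,"ax": 0,"ay": 0,"az": 0,"claw": 50},
  {"tx": 73,"ty": -40,"tz": 6,"ax": 0,"ay": 0,"az": 0,"claw": 50},
  {"tx": 73,"ty": -40,"tz": 30,"ax": 0,"ay": 0,"az": 0,"claw": 50},
  {"tx": 73,"ty": -40,"tz": 55,"ax": 0,"ay": 0,"az": 0,"claw": 50},
  {"tx": 73,"ty": -40,"tz": 75,"ax": 0,"ay": 0,"az": 0,"claw": 50},
  {"tx": 73,"ty": -40,"tz": 85,"ax": 0,"ay": 0,"az": 0,"claw": 50},
  {"tx": 73,"ty": -40,"tz": 92,"ax": 0,"ay": 0,"az": 0,"claw": 50},
  {"tx": 73,"ty": -40,"tz": 96,"ax": 0,"ay": 0,"az": 0,"claw": 50},
  {"tx": 73,"ty": -40,"tz": 98,"ax": 0,"ay": 0,"az": 0,"claw": 50},
  {"tx": 73,"ty": -40,"tz": 98,"ax": 0,"ay": 0,"az": 0,"claw": 50},
  {"tx": 73,"ty": -40,"tz": 98,"ax": 0,"ay": 0,"az": 0,"claw": 50},
])

```text
time_s: 3.5
tcp_pos: [0.4592, 0.0901, 0.0979]
ee_rot: [[0.015, -1.0, 0.001], [-1.0, -0.015, 0.001], [-0.001, -0.001, -1.0]]
wrist_force: [0.3, 0.0, -0.3]
gripper_width: 0.571
gripper_force: 0.0
```

```bash
python3 go.py .459 .088 .097 .015
python3 - <<'E'
from fit import *
im=[]
for c,cr in(("top",(175,110,100,90)),("side",(205,120,100,90))):
    x,y,w,h=cr;im.append(cv2.resize(capture(c)[y:y+h,x:x+w],None,fx=4,fy=4,interpolation=2))
cv2.imwrite("pics/g1.png",np.hstack(im))
E
```

```text
3.5 [0.4592 0.0901 0.0979] mm [2.1 0.2 0.9] rad [-0.0014  0.0006  0.0003] F [ 0.3  0.  -0.3] grip 49.6 0.0 theta 0.0153
```

View pics/g1.png

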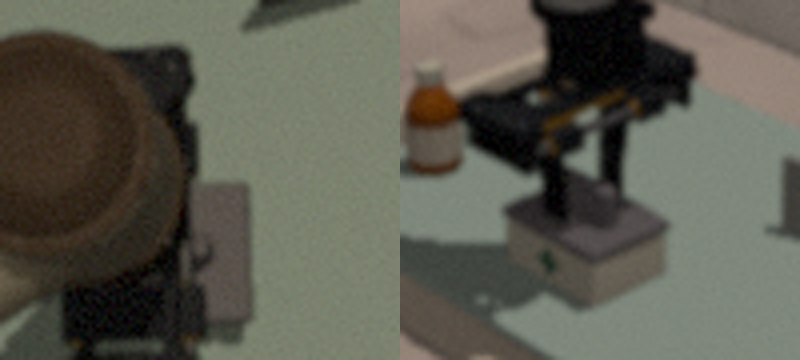

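>>> servo_tool([
  {"tx": 0,"ty": 0,"tz": 0,"ax": 0,"ay": 0,"az": 0,"claw": 0},
  {"tx": 0,"ty": 0,"tz": 0,"ax": 0,"ay": 0,"az": 0,"claw": 0},
  {"tx": 0,"ty": 0,"tz": 0,"ax": 0,"ay": 0,"az": 0,"claw": 0},
  {"tx": 0,"ty": 0,"tz": 0,"ax": 0,"ay": 0,"az": 0,"claw": 0},
  {"tx": 0,"ty": 0,"tz": 0,"ax": 0,"ay": 0,"az": 0,"claw": 0},
  {"tx": 0,"ty": 0,"tz": 0,"ax": 0,"ay": 0,"az": 0,"claw": 0},
  {"tx": 0,"ty": 0,"tz": 0,"ax": 0,"ay": 0,"az": 0,"claw": 0},
  {"tx": 0,"ty": 0,"tz": 0,"ax": 0,"ay": 0,"az": 0,"claw": 0},
])

```text
time_s: 4.27
tcp_pos: [0.4577, 0.0894, 0.0969]
ee_rot: [[0.015, -1.0, -0.002], [-1.0, -0.015, -0.001], [0.001, 0.002, -1.0]]
wrist_force: [-2.8, 1.1, 1.7]
gripper_width: 0.155
gripper_force: 30.0
```

```bash
python3 - <<'E'
import numpy as np
b=np.array([.627,-.0175]);t=.245;X=np.array([np.cos(t),np.sin(t)]);Y=np.array([-X[1],X[0]])
for d in(.090,.085,.046,.12,.1,.061): print(d,b-d*X)
E
python3 go.py .5397 -.0396 .102 .245
```

```text
0.09 [ 0.53968764 -0.03933007]
0.085 [ 0.54453833 -0.03811729]
0.046 [ 0.58237368 -0.02865759]
0.12 [ 0.51058352 -0.04660676]
0.1 [ 0.52998627 -0.04175563]
0.061 [ 0.56782162 -0.03229594]
4.2667 [0.4577 0.0894 0.0969] mm [130.2 -80.   -5.1] rad [ 0.0022 -0.0005 -0.2302] F [-2.8  1.1  1.7] grip 13.4 30.0 theta 0.0148
```

>>> servo_tool([
  {"tx": 0,"ty": 0,"tz": -6,"ax": 0,"ay": 0,"az": 0,"claw": 0},
  {"tx": 0,"ty": 0,"tz": -12,"ax": 0,"ay": 0,"az": 0,"claw": 0},
  {"tx": 20,"ty": -12,"tz": -12,"ax": 0,"ay": 0,"az": -0.04,"claw": 0},
  {"tx": 45,"ty": -28,"tz": -12,"ax": 0,"ay": 0,"az": -0.08,"claw": 0},
  {"tx": 70,"ty": -43,"tz": -12,"ax": 0,"ay": 0,"az": -0.13,"claw": 0},
  {"tx": 95,"ty": -58,"tz": -12,"ax": 0,"ay": 0,"az": -0.18,"claw": 0},
  {"tx": 115,"ty": -70,"tz": -12,"ax": 0,"ay": 0,"az": -0.21,"claw": 0},
  {"tx": 125,"ty": -77,"tz": -12,"ax": 0,"ay": 0,"az": -0.23,"claw": 0},
  {"tx": 130,"ty": -80,"tz": -12,"ax": 0,"ay": 0,"az": -0.23,"claw": 0},
  {"tx": 130,"ty": -80,"tz": -12,"ax": 0,"ay": 0,"az": -0.23,"claw": 0},
  {"tx": 130,"ty": -80,"tz": -12,"ax": 0,"ay": 0,"az": -0.23,"claw": 0},
])

```text
time_s: 5.18
tcp_pos: [0.5401, -0.0389, 0.1089]
ee_rot: [[0.242, -0.97, -0.001], [-0.97, -0.242, 0.0], [-0.0, 0.001, -1.0]]
wrist_force: [-0.1, 0.2, -4.8]
gripper_width: 0.152
gripper_force: 30.0
```

```bash
python3 go.py .5824 -.0287 .097 .245;python3 - <<'E'
from fit import *
im=[]
for c,cr in(("top",(175,70,100,120)),("side",(215,110,100,120))):
    x,y,w,h=cr;im.append(cv2.resize(capture(c)[y:y+h,x:x+w],None,fx=4,fy=4,interpolation=2))
cv2.imwrite("pics/g2.png",np.hstack(im))
E
```

```text
5.1833 [ 0.5401 -0.0389  0.1089] mm [  0.3 -43.6  11.8] rad [ 0.001   0.0004 -0.001 ] F [-0.1  0.2 -4.8] grip 13.3 30.0 theta 0.244
```

View pics/g2.png

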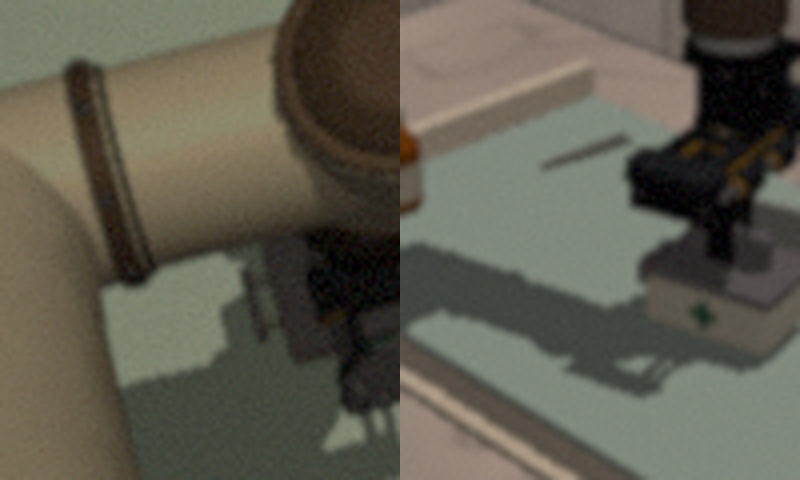

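>>> servo_tool([
  {"tx": 0,"ty": 0,"tz": 6,"ax": 0,"ay": 0,"az": 0,"claw": 0},
  {"tx": 0,"ty": -8,"tz": 11,"ax": 0,"ay": 0,"az": 0,"claw": 0},
  {"tx": 0,"ty": -18,"tz": 11,"ax": 0,"ay": 0,"az": 0,"claw": 0},
  {"tx": 0,"ty": -25,"tz": 11,"ax": 0,"ay": 0,"az": 0,"claw": 0},
  {"tx": 0,"ty": -29,"tz": 11,"ax": 0,"ay": 0,"az": 0,"claw": 0},
  {"tx": 0,"ty": -32,"tz": 11,"ax": 0,"ay": 0,"az": 0,"claw": 0},
  {"tx": 0,"ty": -35,"tz": 11,"ax": 0,"ay": 0,"az": 0,"claw": 0},
  {"tx": 0,"ty": -38,"tz": 11,"ax": 0,"ay": 0,"az": 0,"claw": 0},
  {"tx": 0,"ty": -40,"tz": 11,"ax": 0,"ay": 0,"az": 0,"claw": 0},
  {"tx": 0,"ty": -40,"tz": 11,"ax": 0,"ay": 0,"az": 0,"claw": 0},
])

```text
time_s: 6.12
tcp_pos: [0.579, -0.0293, 0.0975]
ee_rot: [[0.242, -0.97, -0.002], [-0.97, -0.242, 0.0], [-0.0, 0.002, -1.0]]
wrist_force: [-1.3, 0.3, -5.4]
gripper_width: 0.156
gripper_force: 30.0
```

```bash
python3 go.py .5824 -.0287 .097 .245
```

```text
6.1167 [ 0.579  -0.0293  0.0975] mm [ 0.3 -3.4  0.5] rad [ 0.0016  0.0004 -0.0002] F [-1.3  0.3 -5.4] grip 13.6 30.0 theta 0.2448
```

>>> servo_tool([
  {"tx": 0,"ty": -1,"tz": 0,"ax": 0,"ay": 0,"az": 0,"claw": 0},
  {"tx": 0,"ty": -2,"tz": 0,"ax": 0,"ay": 0,"az": 0,"claw": 0},
  {"tx": 0,"ty": -3,"tz": 0,"ax": 0,"ay": 0,"az": 0,"claw": 0},
  {"tx": 0,"ty": -3,"tz": 0,"ax": 0,"ay": 0,"az": 0,"claw": 0},
])

```text
time_s: 6.45
tcp_pos: [0.5823, -0.0287, 0.0981]
ee_rot: [[0.242, -0.97, -0.0], [-0.97, -0.242, -0.0], [0.0, 0.0, -1.0]]
wrist_force: [-1.8, 0.7, -5.4]
gripper_width: 0.157
gripper_force: 30.0
```

>>> servo_tool([
  {"tx": 0,"ty": -1,"tz": 0,"ax": 0,"ay": 0,"az": 0,"claw": 0},
  {"tx": 0,"ty": -2,"tz": 0,"ax": 0,"ay": 0,"az": 0,"claw": 0},
  {"tx": 0,"ty": -2,"tz": 0,"ax": 0,"ay": 0,"az": 0,"claw": 0},
])

```text
time_s: 6.7
tcp_pos: [0.5831, -0.0285, 0.0981]
ee_rot: [[0.242, -0.97, -0.003], [-0.97, -0.242, -0.001], [-0.0, 0.003, -1.0]]
wrist_force: [-5.7, -0.6, -3.4]
gripper_width: 0.161
gripper_force: 30.0
```

>>> servo_tool([
  {"tx": 0,"ty": -1,"tz": 0,"ax": 0,"ay": 0,"az": 0,"claw": 0},
  {"tx": 0,"ty": -2,"tz": 0,"ax": 0,"ay": 0,"az": 0,"claw": 0},
  {"tx": 0,"ty": -2,"tz": 0,"ax": 0,"ay": 0,"az": 0,"claw": 0},
])

```text
time_s: 6.95
tcp_pos: [0.5832, -0.0285, 0.0982]
ee_rot: [[0.242, -0.97, -0.007], [-0.97, -0.242, -0.002], [-0.0, 0.007, -1.0]]
wrist_force: [-9.7, -1.0, -0.5]
gripper_width: 0.158
gripper_force: 30.0
```

```bash
python3 go.py .5824 -.0287 .097 .245
```

```text
6.95 [ 0.5832 -0.0285  0.0982] mm [-0.1  0.8  1.2] rad [ 0.0073  0.0002 -0.0003] F [-9.7 -1.  -0.5] grip 13.8 30.0 theta 0.2447
```

>>> servo_tool([
  {"tx": 0,"ty": 4,"tz": 0,"ax": 0,"ay": 0,"az": 0,"claw": 0},
  {"tx": 0,"ty": 12,"tz": -4,"ax": 0,"ay": 0,"az": 0,"claw": 0},
  {"tx": 0,"ty": 25,"tz": -8,"ax": 0,"ay": 0,"az": 0,"claw": 0},
  {"tx": 0,"ty": 42,"tz": -10,"ax": 0,"ay": 0,"az": 0,"claw": 0},
  {"tx": 0,"ty": 60,"tz": -10,"ax": 0,"ay": 0,"az": 0.08,"claw": 0},
  {"tx": 0,"ty": 70,"tz": -10,"ax": 0,"ay": 0,"az": 0.18,"claw": 0},
  {"tx": 0,"ty": 73,"tz": -10,"ax": 0,"ay": 0,"az": 0.28,"claw": 0},
  {"tx": 0,"ty": 73,"tz": -10,"ax": 0,"ay": 0,"az": 0.38,"claw": 0},
  {"tx": 0,"ty": 73,"tz": -10,"ax": 0,"ay": 0,"az": 0.48,"claw": 0},
  {"tx": 0,"ty": 73,"tz": -10,"ax": 0,"ay": 0,"az": 0.58,"claw": 0},
  {"tx": 0,"ty": 73,"tz": -10,"ax": 0,"ay": 0,"az": 0.68,"claw": 0},
  {"tx": 0,"ty": 73,"tz": -10,"ax": 0,"ay": 0,"az": 0.78,"claw": 0},
])

```text
time_s: 7.95
tcp_pos: [0.5173, -0.045, 0.1096]
ee_rot: [[-0.514, -0.858, 0.006], [-0.858, 0.514, 0.001], [-0.004, -0.004, -1.0]]
wrist_force: [-0.6, -0.0, -5.2]
gripper_width: 0.158
gripper_force: 30.0
```

>>> servo_tool([
  {"tx": 0,"ty": 0,"tz": 0,"ax": 0,"ay": 0,"az": 0.1,"claw": 0},
  {"tx": 0,"ty": 0,"tz": 0,"ax": 0,"ay": 0,"az": 0.2,"claw": 0},
  {"tx": 0,"ty": 0,"tz": 0,"ax": 0,"ay": 0,"az": 0.3,"claw": 0},
  {"tx": 0,"ty": 0,"tz": 0,"ax": 0,"ay": 0,"az": 0.4,"claw": 0},
  {"tx": 0,"ty": 0,"tz": 0,"ax": 0,"ay": 0,"az": 0.5,"claw": 0},
  {"tx": 0,"ty": 0,"tz": 0,"ax": 0,"ay": 0,"az": 0.6,"claw": 0},
  {"tx": 0,"ty": 0,"tz": 0,"ax": 0,"ay": 0,"az": 0.7,"claw": 0},
  {"tx": 0,"ty": 0,"tz": 0,"ax": 0,"ay": 0,"az": 0.76,"claw": 0},
  {"tx": 0,"ty": 0,"tz": 0,"ax": 0,"ay": 0,"az": 0.79,"claw": 0},
  {"tx": 0,"ty": 0,"tz": 0,"ax": 0,"ay": 0,"az": 0.79,"claw": 0},
  {"tx": 0,"ty": 0,"tz": 0,"ax": 0,"ay": 0,"az": 0.79,"claw": 0},
])

```text
time_s: 8.87
tcp_pos: [0.5166, -0.0451, 0.1092]
ee_rot: [[-0.97, -0.244, 0.004], [-0.244, 0.97, 0.001], [-0.004, -0.0, -1.0]]
wrist_force: [0.5, -0.1, -5.0]
gripper_width: 0.158
gripper_force: 30.0
```

```bash
python3 go.py .5686 -.0321 .098 -1.3258;python3 - <<'E'
from fit import *
im=[]
for c,cr in(("top",(200,70,100,120)),("side",(235,120,100,120))):
    x,y,w,h=cr;im.append(cv2.resize(capture(c)[y:y+h,x:x+w],None,fx=4,fy=4,interpolation=2))
cv2.imwrite("pics/g3.png",np.hstack(im))
E
```

```text
8.8667 [ 0.5166 -0.0451  0.1092] mm [-53.5  -0.1  11.4] rad [-0.0004  0.0038  0.002 ] F [ 0.5 -0.1 -5. ] grip 13.8 30.0 theta -1.3238
```

View pics/g3.png

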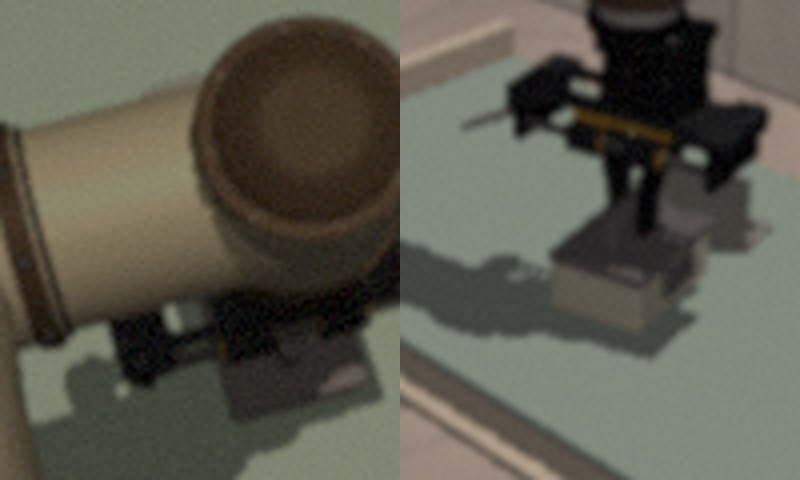

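>>> servo_tool([
  {"tx": 0,"ty": 0,"tz": 6,"ax": 0,"ay": 0,"az": 0,"claw": 0},
  {"tx": -8,"ty": 0,"tz": 11,"ax": 0,"ay": 0,"az": 0,"claw": 0},
  {"tx": -18,"ty": 0,"tz": 11,"ax": 0,"ay": 0,"az": 0,"claw": 0},
  {"tx": -28,"ty": 0,"tz": 11,"ax": 0,"ay": 0,"az": 0,"claw": 0},
  {"tx": -36,"ty": 0,"tz": 11,"ax": 0,"ay": 0,"az": 0,"claw": 0},
  {"tx": -40,"ty": 0,"tz": 11,"ax": 0,"ay": 0,"az": 0,"claw": 0},
  {"tx": -43,"ty": 0,"tz": 11,"ax": 0,"ay": 0,"az": 0,"claw": 0},
  {"tx": -46,"ty": 0,"tz": 11,"ax": 0,"ay": 0,"az": 0,"claw": 0},
  {"tx": -49,"ty": 0,"tz": 11,"ax": 0,"ay": 0,"az": 0,"claw": 0},
  {"tx": -51,"ty": 0,"tz": 11,"ax": 0,"ay": 0,"az": 0,"claw": 0},
  {"tx": -51,"ty": 0,"tz": 11,"ax": 0,"ay": 0,"az": 0,"claw": 0},
])

```text
time_s: 9.88
tcp_pos: [0.5642, -0.033, 0.0966]
ee_rot: [[-0.97, -0.243, -0.002], [-0.243, 0.97, -0.0], [0.002, 0.0, -1.0]]
wrist_force: [-1.5, -0.0, -6.3]
gripper_width: 0.157
gripper_force: 30.0
```

>>> servo_tool([
  {"tx": -1,"ty": 0,"tz": 0,"ax": 0,"ay": 0,"az": 0,"claw": 0},
  {"tx": -2,"ty": 0,"tz": 0,"ax": 0,"ay": 0,"az": 0,"claw": 0},
  {"tx": -3,"ty": 0,"tz": 0,"ax": 0,"ay": 0,"az": 0,"claw": 0},
  {"tx": -3,"ty": 0,"tz": 0,"ax": 0,"ay": 0,"az": 0,"claw": 0},
])

```text
time_s: 10.22
tcp_pos: [0.5674, -0.0323, 0.0968]
ee_rot: [[-0.97, -0.243, -0.001], [-0.243, 0.97, -0.0], [0.001, 0.0, -1.0]]
wrist_force: [-2.9, -1.2, -5.9]
gripper_width: 0.158
gripper_force: 30.0
```

```bash
python3 go.py .5686 -.0321 .098 -1.3258
```

```text
10.2167 [ 0.5674 -0.0323  0.0968] mm [-1.2 -0.1 -1.2] rad [ 0.0002 -0.0011  0.0006] F [-2.9 -1.2 -5.9] grip 13.7 30.0 theta -1.3252
```

>>> servo_tool([
  {"tx": -1,"ty": 0,"tz": 0,"ax": 0,"ay": 0,"az": 0,"claw": 0},
  {"tx": -2,"ty": 0,"tz": 0,"ax": 0,"ay": 0,"az": 0,"claw": 0},
  {"tx": -2,"ty": 0,"tz": 0,"ax": 0,"ay": 0,"az": 0,"claw": 0},
])

```text
time_s: 10.47
tcp_pos: [0.5699, -0.0317, 0.0971]
ee_rot: [[-0.97, -0.243, 0.0], [-0.243, 0.97, -0.0], [-0.0, -0.0, -1.0]]
wrist_force: [-3.0, -0.9, -6.4]
gripper_width: 0.158
gripper_force: 30.0
```

>>> servo_tool([
  {"tx": -1,"ty": 0,"tz": 0,"ax": 0,"ay": 0,"az": 0,"claw": 0},
  {"tx": -2,"ty": 0,"tz": 0,"ax": 0,"ay": 0,"az": 0,"claw": 0},
  {"tx": -2,"ty": 0,"tz": 0,"ax": 0,"ay": 0,"az": 0,"claw": 0},
])

```text
time_s: 10.72
tcp_pos: [0.5714, -0.0313, 0.0972]
ee_rot: [[-0.97, -0.243, -0.001], [-0.243, 0.97, -0.0], [0.001, -0.0, -1.0]]
wrist_force: [-3.6, -1.1, -6.5]
gripper_width: 0.157
gripper_force: 30.0
```

```bash
python3 go.py .5686 -.0321 .098 -1.3258
```

```text
10.7167 [ 0.5714 -0.0313  0.0972] mm [ 2.9 -0.1 -0.8] rad [-0.     -0.001   0.0008] F [-3.6 -1.1 -6.5] grip 13.6 30.0 theta -1.325
```

>>> servo_tool([
  {"tx": -1,"ty": 0,"tz": 0,"ax": 0,"ay": 0,"az": 0,"claw": 0},
  {"tx": -2,"ty": 0,"tz": 0,"ax": 0,"ay": 0,"az": 0,"claw": 0},
  {"tx": -2,"ty": 0,"tz": 0,"ax": 0,"ay": 0,"az": 0,"claw": 0},
])

```text
time_s: 10.97
tcp_pos: [0.5716, -0.0313, 0.0972]
ee_rot: [[-0.97, -0.243, -0.005], [-0.243, 0.97, -0.001], [0.005, 0.0, -1.0]]
wrist_force: [-7.0, -1.0, -2.7]
gripper_width: 0.157
gripper_force: 30.0
```

```bash
python3 go.py .5686 -.0321 .098 -1.3258;python3 - <<'E'
from fit import *
im=[]
for c,cr in(("top",(200,70,80,100)),("side",(260,130,80,100))):
    x,y,w,h=cr;im.append(cv2.resize(capture(c)[y:y+h,x:x+w],None,fx=5,fy=5,interpolation=2))
cv2.imwrite("pics/g4.png",np.hstack(im))
E
```

```text
10.9667 [ 0.5716 -0.0313  0.0972] mm [ 3.1 -0.  -0.8] rad [ 0.0002 -0.005   0.0007] F [-7.  -1.  -2.7] grip 13.7 30.0 theta -1.3251
```

View pics/g4.png

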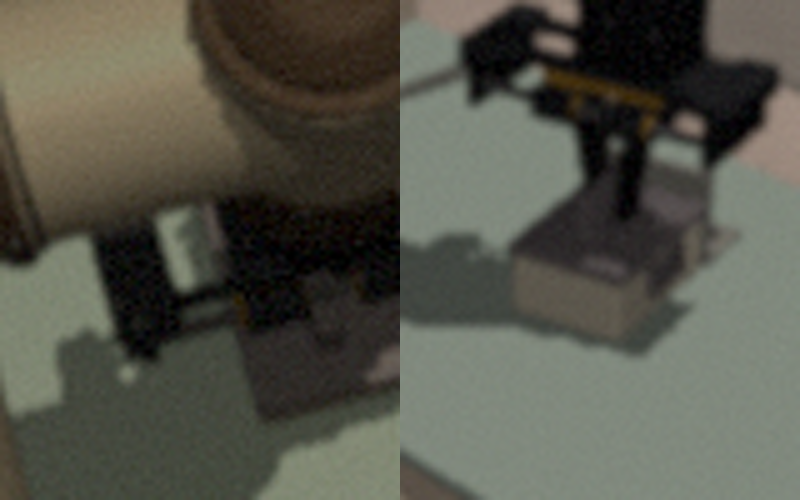

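>>> servo_tool([
  {"tx": -1,"ty": 0,"tz": 0,"ax": 0,"ay": 0,"az": 0,"claw": 0},
  {"tx": -2,"ty": 0,"tz": 0,"ax": 0,"ay": 0,"az": 0,"claw": 0},
  {"tx": -2,"ty": 0,"tz": 0,"ax": 0,"ay": 0,"az": 0,"claw": 0},
])

```text
time_s: 11.32
tcp_pos: [0.5717, -0.0313, 0.0973]
ee_rot: [[-0.97, -0.243, -0.009], [-0.243, 0.97, -0.002], [0.009, 0.0, -1.0]]
wrist_force: [-11.6, -2.2, 2.1]
gripper_width: 0.158
gripper_force: 30.0
```

>>> servo_tool([
  {"tx": 6,"ty": 0,"tz": 0,"ax": 0,"ay": 0,"az": 0,"claw": 0},
  {"tx": 12,"ty": 0,"tz": 0,"ax": 0,"ay": 0,"az": 0,"claw": 0},
  {"tx": 20,"ty": 0,"tz": 0,"ax": 0,"ay": 0,"az": 0,"claw": 0},
  {"tx": 30,"ty": 0,"tz": 0,"ax": 0,"ay": 0,"az": 0,"claw": 0},
  {"tx": 35,"ty": 0,"tz": 0,"ax": 0,"ay": 0,"az": 0,"claw": 0},
  {"tx": 35,"ty": 0,"tz": 0.5,"ax": 0,"ay": 0,"az": 0,"claw": 0},
  {"tx": 35,"ty": 0,"tz": 0.5,"ax": 0,"ay": 0,"az": 0,"claw": 0},
  {"tx": 35,"ty": 0,"tz": 0.5,"ax": 0,"ay": 0,"az": 0,"claw": 0},
])

```text
time_s: 11.98
tcp_pos: [0.5423, -0.0386, 0.097]
ee_rot: [[-0.97, -0.244, 0.001], [-0.244, 0.97, 0.0], [-0.001, -0.0, -1.0]]
wrist_force: [0.0, 1.1, -5.1]
gripper_width: 0.16
gripper_force: 30.0
```

```bash
python3 go.py .5686 -.0321 .097 -1.3258
```

```text
11.9833 [ 0.5423 -0.0386  0.097 ] mm [-27.1  -0.1   0. ] rad [-0.0003  0.0014  0.0011] F [ 0.   1.1 -5.1] grip 13.9 30.0 theta -1.3247
```

>>> servo_tool([
  {"tx": 0,"ty": 0,"tz": 0.5,"ax": 0,"ay": 0,"az": 0,"claw": 0},
  {"tx": 0,"ty": 0,"tz": 1,"ax": 0,"ay": 0,"az": 0,"claw": 0},
  {"tx": 0,"ty": 0,"tz": 1,"ax": 0,"ay": 0,"az": 0,"claw": 0},
])

```text
time_s: 12.23
tcp_pos: [0.5426, -0.0386, 0.0964]
ee_rot: [[-0.97, -0.244, 0.002], [-0.244, 0.97, -0.0], [-0.002, -0.0, -1.0]]
wrist_force: [-0.3, 1.1, -1.1]
gripper_width: 0.155
gripper_force: 30.0
```

>>> servo_tool([
  {"tx": 0,"ty": 0,"tz": 0.5,"ax": 0,"ay": 0,"az": 0,"claw": 0},
  {"tx": 0,"ty": 0,"tz": 1,"ax": 0,"ay": 0,"az": 0,"claw": 0},
  {"tx": 0,"ty": 0,"tz": 1,"ax": 0,"ay": 0,"az": 0,"claw": 0},
])

```text
time_s: 12.48
tcp_pos: [0.5426, -0.0386, 0.0964]
ee_rot: [[-0.97, -0.244, 0.002], [-0.244, 0.97, -0.0], [-0.002, -0.001, -1.0]]
wrist_force: [-2.6, 1.4, 6.7]
gripper_width: 0.157
gripper_force: 30.0
```

>>> servo_tool([
  {"tx": 0,"ty": 0,"tz": -1,"ax": 0,"ay": 0,"az": 0,"claw": 0},
  {"tx": 0,"ty": 0,"tz": -1,"ax": 0,"ay": 0,"az": 0,"claw": 40},
  {"tx": 0,"ty": 0,"tz": -1,"ax": 0,"ay": 0,"az": 0,"claw": 40},
  {"tx": 0,"ty": 0,"tz": -1,"ax": 0,"ay": 0,"az": 0,"claw": 40},
  {"tx": 0,"ty": 0,"tz": -1,"ax": 0,"ay": 0,"az": 0,"claw": 40},
  {"tx": 0,"ty": 0,"tz": -1,"ax": 0,"ay": 0,"az": 0,"claw": 40},
])

```text
time_s: 12.98
tcp_pos: [0.5417, -0.0388, 0.0956]
ee_rot: [[-0.97, -0.243, 0.0], [-0.243, 0.97, -0.0], [0.0, -0.0, -1.0]]
wrist_force: [0.4, 0.1, 0.6]
gripper_width: 0.421
gripper_force: 0.0
```

>>> servo_tool([
  {"tx": 0,"ty": 0,"tz": -10,"ax": 0,"ay": 0,"az": 0,"claw": 40},
  {"tx": 0,"ty": 0,"tz": -30,"ax": 0,"ay": 0,"az": 0,"claw": 40},
  {"tx": 0,"ty": 0,"tz": -60,"ax": 0,"ay": 0,"az": 0,"claw": 40},
  {"tx": 0,"ty": 0,"tz": -100,"ax": 0,"ay": 0,"az": 0,"claw": 40},
  {"tx": 0,"ty": 0,"tz": -140,"ax": 0,"ay": 0,"az": 0,"claw": 40},
  {"tx": 30,"ty": 30,"tz": -150,"ax": 0,"ay": 0,"az": 0,"claw": 40},
  {"tx": 55,"ty": 60,"tz": -150,"ax": 0,"ay": 0,"az": 0,"claw": 40},
  {"tx": 55,"ty": 95,"tz": -150,"ax": 0,"ay": 0,"az": 0,"claw": 40},
  {"tx": 55,"ty": 135,"tz": -150,"ax": 0,"ay": 0,"az": 0,"claw": 40},
  {"tx": 55,"ty": 175,"tz": -150,"ax": 0,"ay": 0,"az": 0,"claw": 40},
  {"tx": 55,"ty": 215,"tz": -150,"ax": 0,"ay": 0,"az": 0,"claw": 40},
  {"tx": 55,"ty": 250,"tz": -150,"ax": 0,"ay": 0,"az": 0,"claw": 40},
])

```text
time_s: 13.98
tcp_pos: [0.4266, 0.1923, 0.247]
ee_rot: [[-0.97, -0.244, 0.002], [-0.244, 0.97, 0.001], [-0.002, 0.001, -1.0]]
wrist_force: [0.9, -0.5, -0.2]
gripper_width: 0.458
gripper_force: 0.0
```

>>> servo_tool([
  {"tx": 0,"ty": 40,"tz": 0,"ax": 0,"ay": 0,"az": 0,"claw": 40},
  {"tx": 0,"ty": 70,"tz": 0,"ax": 0,"ay": 0,"az": 0,"claw": 40},
  {"tx": 0,"ty": 70,"tz": 0,"ax": 0,"ay": 0,"az": 0,"claw": 40},
  {"tx": 0,"ty": 70,"tz": 0,"ax": 0,"ay": 0,"az": 0,"claw": 40},
])

```text
time_s: 14.32
tcp_pos: [0.4099, 0.2595, 0.2462]
ee_rot: [[-0.969, -0.246, 0.0], [-0.246, 0.969, 0.0], [-0.0, 0.0, -1.0]]
wrist_force: [0.7, 0.0, 0.1]
gripper_width: 0.462
gripper_force: 0.0
```

Run:
```python
from fit import *
np.set_printoptions(precision=4,suppress=True)
im={c:capture(c) for c in("top","side")}
m={c:best("aid_box",c,[.54,-.04,.08]) for c in im}
m={c:v for c,v in m.items() if v is not None}
P=box(.014,.014)
q,f=fit(P,[.541,-.0395,-1.325],m);print(q,f,list(m),sense()["time_s"],sense()["wrist_force"])
Ws=[place(P,q),place(brk,[.627,-.0175,.245])]
a=overlay("top",im["top"],Ws,"pics/a.png",(205,75,80,90),6)
b=overlay("side",im["side"],Ws,"pics/b.png",(265,145,70,60),4.4)
o=np.zeros((540,800,3),np.uint8);o[:a.shape[0],:480]=a;o[:b.shape[0],480:480+b.shape[1]]=b;s=cv2.resize(im["top"],(320,240));o[290:530,480:800]=s
cv2.imwrite("pics/fin.png",o)
```

```text
[ 0.5412 -0.0381 -1.3141] -1.8717651570913796 ['top', 'side'] 14.6167 [1.1473 0.0237 0.0253]
```

View pics/fin.png

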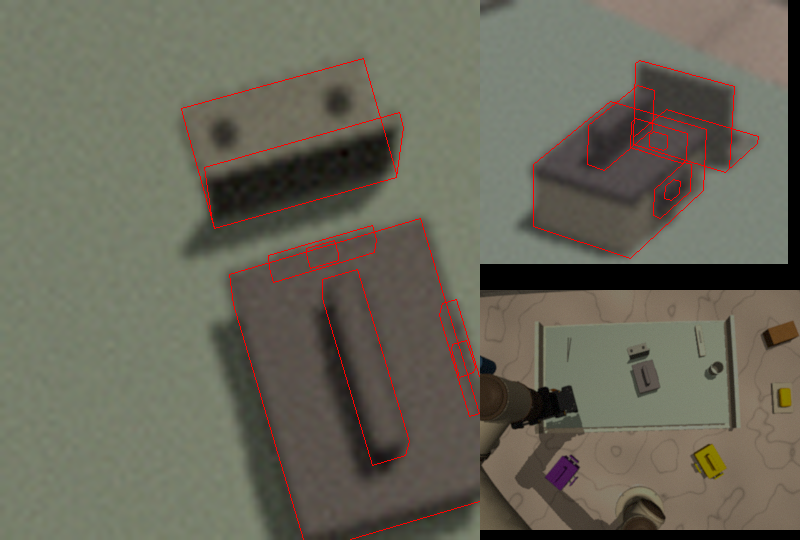

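The final picture shows the box upright at about (0.541, -0.038). Neither latch plate sticks out past its home outline: the end plate is at pixel (322,253) and the long plate at (458,355). The gripper is clear.

```bash
python3 -c "
from station import *
print(finish_job())"
```

```text
the job is handed in; nothing more can be done
None
```

I pushed the long-side latch home against the bracket, turned the box a quarter turn, and pushed the end latch home. The box was set down upright on the shelf and released, and the job was handed in after about 15 s of the 48 s. No verdict came back. The bottle was hidden by the arm in the last picture, though no unexpected contact force showed up.

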